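# Load a glued phone into the bonding clamp

## Task

The phone's screen has just been glued. Keep it flat on the bench and push it with the fingertips, a short end first, under the low bridge of the clamp until it rests against the end stop, then press the clamp's lever fully down so that the foot holds the phone while the glue sets, and move clear. Do not pick up or tip the phone, and leave the jar, the opened phone and the screwdriver where they are.

Things in the scene. Friction and masses are not known exactly. Their poses are not given: they have to be found in the camera images.
- phone: finished phone with a dark screen, lying flat on the bench, 146 mm (its x) by 72 mm (its y) by 8 mm thick, 165 g; origin at the centre of its underside, z up. Either short end may lead.
- jig: dark steel bonding clamp, fixed to the bench; origin on the bench under the middle of the bridge; x points the way the phone is pushed in, y across, z up. The bridge covers x = -20 to +20, y = +-52 mm, underside 24, top 34 mm (screw heads 38 mm) above the bench; lever cheeks to 62 mm at y = +-17 mm. Screw flanges reach y = +-69 mm.
- jig_mouth (a point): middle of the clamp's mouth, on the bench, at the clamp's x = -66 mm. Flared lead-ins, 108 mm apart here, narrow to the channel, 76 mm wide (y = +-38 mm) between two guide rails from x = -30 to +50 mm, all 12 mm high. There is no floor: the phone slides on the bench.
- jig_stop (a point): middle of the end stop's face, on the bench, at the clamp's x = +50 mm; the stop is 12 mm high. A phone that is home has its leading short edge here, its centre at the clamp's x = -23 mm and its rear edge at x = -96 mm, out in front of the clamp.
- jig_foot: sprung rubber pressure foot under the bridge, 34 mm (x) by 60 mm (y); origin at the centre of its underside. With the lever raised it hangs 11 mm above the bench, 3 mm over the phone's top; the lever lowers it up to 4.2 mm, and it is then pressed on the phone with about 7 N.
- jig_lever (a joint): angle of the clamp's lever (rad): 0 = raised, the handle slants up at 57 degrees above level towards the clamp's +x; 1.0 = fully down, the handle level. Stiff enough to stay where it is left. The pivot is along the clamp's y at x = 0, 52 mm above the bench; the black round grip, 16 mm thick, runs from 38 to 106 mm from the pivot. Pressing the grip down from above takes a few N, up to about 12 N at first while it is steep.
- lever_grip (a point): point on the axis of the lever's grip, 70 mm from the pivot
- alcohol_jar: glass dispenser jar, 60 mm across, 74 mm tall, a bystander; origin at the centre of its underside
- open_phone: opened phone frame with bare green circuit boards, 136 x 68 x 7 mm, a bystander; origin at the centre of its underside
- screwdriver: precision screwdriver with a black handle, 147 mm long (its y), 13 mm thick, a bystander; origin at the middle of its underside
Things that resemble listed ones, but are neither listed nor needed, are in the scene too. Of the things that look like the jig, the smaller one is meant. What is shaped like the phone but purple is not meant.

How it is judged (in metres and radians):
On the way, in this order (a step that is already met when the one before it is completed fails the run):
1. the phone is home against the end stop, between the rails, while the lever is still up (x of phone in the frame of jig above -0.027 m and y of phone in the frame of jig between -0.006 and 0.006 m and value of joint jig_lever below 0.4 rad), for 0.2 s.
2. the lever is down and the foot presses on the phone (value of joint jig_lever above 0.9 rad and contact force between jig_foot and phone above 3 N), for 0.2 s.
At the end, for the whole second after the job is handed in: The phone lies between the guide rails within 4 mm of the end stop, at rest; the lever is down (over 0.9 of 1.0 rad) and the foot presses on the phone with more than 3 N; the robot touches nothing (all of step 2 and x of phone in the frame of jig above -0.027 m and y of phone in the frame of jig between -0.006 and 0.006 m and angle between the x axis of phone and the x axis of jig, either way round below 0.08 rad and linear speed of phone below 0.01 m/s).
It fails at once if the phone is lifted off the bench (over 6 mm) (height (world z) of phone above 0.006 m).
It fails at once if the phone is tipped (over 0.08 rad) (angle between phone's own z axis and vertical above 0.08 rad).
It fails at once if the jar is moved more than 20 mm (distance of alcohol_jar from where it was at the start of the episode above 0.02 m).
It fails at once if the opened phone is moved more than 20 mm (distance of open_phone from where it was at the start of the episode above 0.02 m).
It fails at once if the screwdriver is moved more than 20 mm (distance of screwdriver from where it was at the start of the episode above 0.02 m).
It also fails if it takes over 72 s, if anything falls off the work surface, if the arm or the gripper's body presses on something with over 40 N, if the wrist force passes 120 N, or if a joint passes its speed limit or range.

## Robot

A 6-joint arm with a two-finger parallel gripper is mounted at the origin on a cart in front of the work surface, level with it; the furniture and walls round the work are solid. World frame = base frame: x ahead of the robot, y to its left, z up, the work surface at z = 0. Lengths are in mm, angles in degrees, forces in N, time in s.
With the tool pointing down it reaches from about 300 to 850 mm from the base axis. Payload 4.2 kg.
Tool frame: the origin (TCP) lies on the centre line of the jaws, within the pads' length; the fingertips stand 14 mm ahead of it and the grasp point (between the pads) lies 5 mm behind it (env.finger_overhang is the z of the fingertips in the tool frame, in mm); z points along the fingers, y is the line along which they close (so a half turn about z gives the same grasp; the last joint's range is limited). The gripper opens to 91 mm and grips with 3 to 60 N. Pads are 32 mm wide; open, the fingers measure 118 mm over their backs; the gripper's body (76 mm by 178 mm) begins 60 mm behind the grasp point.
Start: joints at [-1.146, 18.312, 89.639, -0, 72.044, -1.146], TCP at [575.015, 0, 227.976] pointing down, gripper open.
Joint ranges: [-177.97, 177.97], [-48.28, 115.42], [12.27, 149.76], [-77.06, 257.06], [2.81, 150.46], [-146.56, 146.56]. Speed limits (degrees/s): [147.25, 147.25, 180, 180, 180, 180].

## Interface

Orientations are given as [roll, pitch, yaw] about the fixed x, y, z axes, in that order (R = Rz(yaw) Ry(pitch) Rx(roll)).
In Python, from workcell import sensors, viewer, env gives the robot as it stands. The module is installed in compiled form; this text tells all that it offers.
- The arm moves only by the tool step_arm, never from a script. Its argument "plan" is one flat list of numbers, 6 for each row, row after row: the shift along the tool's x, y, z in cm, then the turn, a rotation vector about the tool's x, y, z in rad. In form: [x, y, z, wx, wy, wz, x, y, z, wx, wy, wz, ...]. A call has 1 to 5 rows; each row shifts and turns the commanded pose from where the row before left it, along the tool's axes as they then stand; what a row does not reach is not made up. A row lasts 1/12 s, in which the tool goes at most 41.7 mm and 7.16 degrees, less where a joint would pass 70% of its speed; a pose out of reach is approached as far as the arm can. A call is refused whole if a number of a shift passes 4.17 or a number of a turn 0.125, either way. A call with a gripper value outside its range is refused whole. "hand" is the finger opening in cm, from 0 to 9.12, set as the call begins (left out, the last holds). The fingers move at their own pace and stop on an object; "newtons" is the grip in N (left out, the last holds). Time passes only in rows, so rows that do not move let the fingers close. It gives the time, the measured TCP pose, the force, the opening and the grip force at its end, in the units of the state.
- sensors.state(): the state, without advancing time (a new reading comes with each control period).
- viewer.grab_frame(name): name is "scene" or "side" or "wrist"; returns a dict with "img" (384x512x3 uint8, red, green, blue), "fx", "fy", "cx", "cy" (pixels), "position" and "attitude" of the camera in the world. Camera axes: x right, y down, z forward; pixel columns grow to the right and rows downward; lengths in mm; the calibration is good to about 2 mm. The wrist camera is an equidistant fisheye: a pixel r from the principal point sees the ray r / f radians off the axis. A picture is of the moment at which its call begins. There is no depth.
- env.job_done(): hands the job in; it is judged then, once.
Trained networks look in a picture, given as the dict that the camera call returned (one of the last four; its "shot" number tells which), for a name from the list of things; names that differ only in an ending like _2 or _b are one class to them, and where a whole thing is asked for, a point or a joint stands for the part that bears it (a point fixed in the world has none). Each returns a list of dicts, best first, with "score" (0 to 1); they miss things now and then, are a little off and sometimes report something else, mostly with a low value. They report only what shows in the picture. A call takes as long as a camera call. They do not tell look-alikes from the thing itself.
- viewer.boxes_of(name, picture): "location" ([column, row] in pixels, amid what is visible of it).
- viewer.pinpoint(name, picture): "location" ([column, row] in pixels: a listed point, or the origin of a listed thing).
The state is a dict: "time_s": time; "qpos": joint angles; "qvel": joint speeds; "effort": joint torques, N m; "ee_pos": TCP position; "ee_rot": TCP orientation; "force": force on the tool from outside, world axes, zero at the start; "torque": the same for the moment, N m; "gripper_width": finger opening in mm; "gripper_force": force on a finger pad.
Only numpy, scipy, OpenCV 4.12 (cv2) and the standard library are available. Lean on these libraries where they do the work, as an engineer would, in place of code of your own. Each camera call takes 0.05 s, during which the arm holds its last target. There are 200 camera calls.

## Working session

There is one attempt and no reset: what is moved stays moved. The work goes in short steps, Python scripts to look and compute and a tool call to move; the robot and the scene stay as the last step left them, time stands still between calls to the robot, and variables do not carry over. Pictures are saved under pics/ and viewed, at most 10 in all, crops included, and the job is handed in when it is done.

Besides the shell and the picture viewer there is one more tool, called after ">>>" as name(argument=value, ...) on one line, values as JSON. step_arm: Moves the arm, as the interface text tells. Its arguments: {"type":"object","properties":{"plan":{"type":"array","items":{"type":"number"}},"hand":{"type":"number"},"newtons":{"type":"number"}},"required":["plan"]}

```bash
mkdir -p pics; cat > h.py <<'E'
import numpy as np, cv2
from workcell import sensors, viewer, env
from scipy.spatial.transform import Rotation as R
def rot(a):
    a=np.array(a,float)
    if a.shape==(3,3): return a
    if a.size==4: return R.from_quat(a).as_matrix()
    return R.from_euler('xyz',a,degrees=True).as_matrix()
def ray(f,p):
    u=(p[0]-f['cx'])/f['fx']; v=(p[1]-f['cy'])/f['fy']
    if f.get('fish'):
        r=np.hypot(u,v); d=np.array([u/r*np.sin(r),v/r*np.sin(r),np.cos(r)]) if r>1e-9 else np.array([0,0,1.])
    else: d=np.array([u,v,1.])
    return rot(f['attitude'])@d
def at(f,p,z=0):
    d=ray(f,p); c=np.array(f['position'],float); return c+d*(z-c[2])/d[2]
def proj(f,X):
    d=rot(f['attitude']).T@(np.array(X,float)-np.array(f['position'],float))
    if f.get('fish'):
        t=np.arctan2(np.hypot(d[0],d[1]),d[2]); h=np.hypot(d[0],d[1])+1e-12; u,v=t*d[0]/h,t*d[1]/h
    else: u,v=d[0]/d[2],d[1]/d[2]
    return np.array([f['cx']+f['fx']*u,f['cy']+f['fy']*v])
def grab(n,save=None):
    f=viewer.grab_frame(n); f['fish']=(n=='wrist')
    if save: cv2.imwrite('pics/'+save,f['img'][:,:,::-1])
    return f
E
python3 - <<'E'
from h import *
np.set_printoptions(precision=1,suppress=True)
fs={n:grab(n) for n in ['scene','side','wrist']}
cv2.imwrite('pics/a.png',fs['scene']['img'][:,:,::-1]);cv2.imwrite('pics/b.png',fs['wrist']['img'][:,:,::-1])
print(sensors.state())
for n,f in fs.items():
    print(n,{k:v for k,v in f.items() if k!='img'})
    for k in ['phone','jig','jig_mouth','jig_stop','lever_grip','alcohol_jar','open_phone','screwdriver']:
        for d in viewer.pinpoint(k,f)[:3]: print(' ',k,np.array(d['location']),round(d['score'],2),at(f,d['location'])[:2])
E
```

```text
{'time_s': 0.15, 'qpos': array([-1.1, 18.3, 89.7,  0. , 72. , -1.1]), 'qvel': array([-0. , -0.2, -0.1,  0.1, -0.1,  0.1]), 'effort': array([ -0. , -41.3, -23.2,   0.1,   0. ,  -0. ]), 'ee_pos': array([574.7,   0. , 227.3]), 'ee_rot': array([-179.9,   -0. ,   90. ]), 'force': array([-0.5,  0.8,  0.4]), 'torque': array([ 0., -0.,  0.]), 'gripper_force': 0.0, 'gripper_width': 91.0263382590728}
scene {'fx': 352.80361759740833, 'fy': 352.80361759740833, 'cx': 256.849908238209, 'cy': 191.0810842050225, 'position': array([  75.4, -673.2, 1255.1]), 'attitude': array([-141. ,    0.9,  -31.7]), 'shot': 1, 'fish': False}
  phone [319.9 319.9] 0.93 [ 473.4 -413. ]
  phone [299.6 271.9] 0.82 [ 521.4 -226.2]
  jig [245.5 213.2] 0.73 [486.  124.4]
  jig_mouth [249.  224.9] 0.57 [467.6  63.9]
  jig_stop [242.9 202.3] 0.89 [506.5 182.1]
  lever_grip [188.7 112.7] 0.52 [567.9 891. ]
  lever_grip [235.7 184.8] 0.42 [529.8 288.4]
  alcohol_jar [238.7 186.4] 0.68 [536.7 272.5]
  alcohol_jar [299.  214.5] 0.63 [678.6  -5.8]
  open_phone [210.4 186.5] 0.69 [425.4 342.6]
  open_phone [239.8 203.6] 0.25 [491
[... 672 characters left out ...]
l_jar [250.3 197.8] 0.54 [676.    5.3]
  open_phone [245.6 260.4] 0.57 [425.8 358.7]
  open_phone [259.3 200.8] 0.49 [631.5   5. ]
  screwdriver [216.8 248.7] 0.53 [540.6 362.5]
wrist {'fx': 297.3186396354542, 'fy': 297.3186396354542, 'cx': 256.90291263746644, 'cy': 192.08283100307145, 'position': array([573.9,  73.8, 383.4]), 'attitude': array([164.7,   0.1,  -0. ]), 'shot': 3, 'fish': True}
  phone [229.1 301.8] 0.69 [ 529.6 -209.6]
  jig [193.4  65.8] 0.59 [491.7 137.5]
  jig [230.  299.1] 0.26 [ 531.3 -204.2]
  jig_stop [202.8  33.4] 0.7 [503.7 181.2]
  lever_grip [178.1   4.5] 0.83 [469.2 226.3]
  alcohol_jar [327.5 170.8] 0.62 [667.8  -1.3]
  screwdriver [198.7  32.5] 0.6 [498.3 182.8]
```

View pics/a.png

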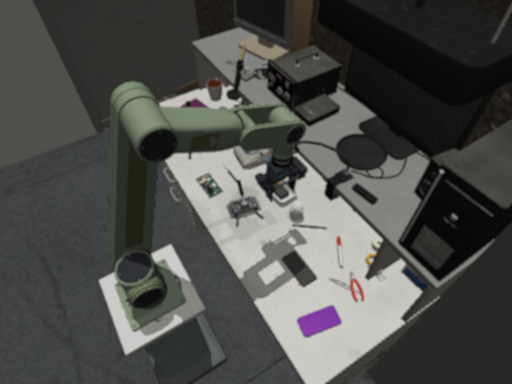

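View pics/b.png

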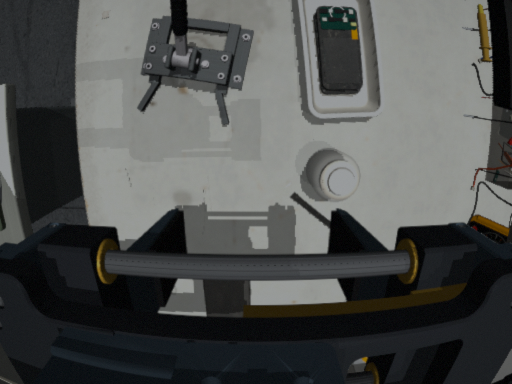

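The wrist view shows the clamp at about (195,55) with its mouth towards world -y, the jar at (335,178), and a phone frame in a tray at (338,50). The phone, at about (229,300), is hidden behind the gripper. I'll back off to see it and check the second clamp in the side view.

>>> step_arm(plan=[-4, -0.6, 0, 0, 0, 0, -4, -0.6, 0, 0, 0, 0, -4, -0.6, 0, 0, 0, 0, -4, -0.6, 0, 0, 0, 0, -4, -0.6, 0, 0, 0, 0], hand=5)

```text
time_s: 1.77
ee_pos: [544.5, -201.6, 228.1]
ee_rot: [180.0, 0.0, 90.0]
force: [-0.8, 0.3, -0.1]
gripper_width: 60.8
gripper_force: 0.0
```

>>> step_arm(plan=[-4, -0.6, 0, 0, 0, 0, -4, -0.6, 0, 0, 0, 0, -4, -0.6, 0, 0, 0, 0, 0, 0, 0, 0, 0, 0, 0, 0, 0, 0, 0, 0])

```text
time_s: 2.18
ee_pos: [526.4, -321.9, 227.5]
ee_rot: [-180.0, -0.0, 89.8]
force: [0.9, 1.0, -0.3]
gripper_width: 50.0
gripper_force: 0.0
```

```bash
python3 - <<'E'
from h import *
np.set_printoptions(precision=1,suppress=True)
s=grab('side'); w=grab('wrist')
a=cv2.resize(s['img'][180:350,60:400],(680,340)); b=w['img']
o=np.zeros((590,800,3),np.uint8); o[:340,:680]=a; o[340:590,:]=cv2.resize(b,(512,384))[0:250,:].repeat(1,0) if 0 else 0
o[340:590,:512]=b[:250]
cv2.imwrite('pics/c.png',o[:,:,::-1]); print(sensors.state()['ee_pos'],w['position'],w['attitude'])
cv2.imwrite('pics/c_w.png',b[:,:,::-1])
for n,f in [('s',s),('w',w)]:
    for k in ['phone','jig','jig_mouth','jig_stop','lever_grip','jig_foot']:
        for d in viewer.pinpoint(k,f)[:3]: print(n,k,np.array(d['location']),round(d['score'],2),at(f,d['location'])[:2])
E
```

```text
[ 527.  -319.3  227.8] [ 526.  -246.7  383.9] [164.8   0.   -0.1]
s phone [343.5 173.6] 0.73 [ 486.1 -440.6]
s phone [312.3 188.3] 0.7 [ 521.4 -220.9]
s jig [154.7 300.7] 0.82 [507.6 654.2]
s jig [268.4 225.8] 0.59 [490.7 143.1]
s jig_stop [132.9 308.7] 0.88 [529.4 710.1]
s jig_stop [256.7 228.6] 0.6 [512.5 183.4]
s lever_grip [127.5 258.5] 0.9 [727.4 570.2]
s lever_grip [258.7 200. ] 0.63 [637.5   0.8]
s jig_foot [154.1 293.5] 0.61 [531.9 634.8]
s jig_foot [261.9 225.8] 0.59 [509.2 156.8]
w phone [256.3  83.7] 0.74 [ 525.3 -208.5]
w phone [217.5 233.4] 0.68 [ 470.1 -411.2]
```

View pics/c.png

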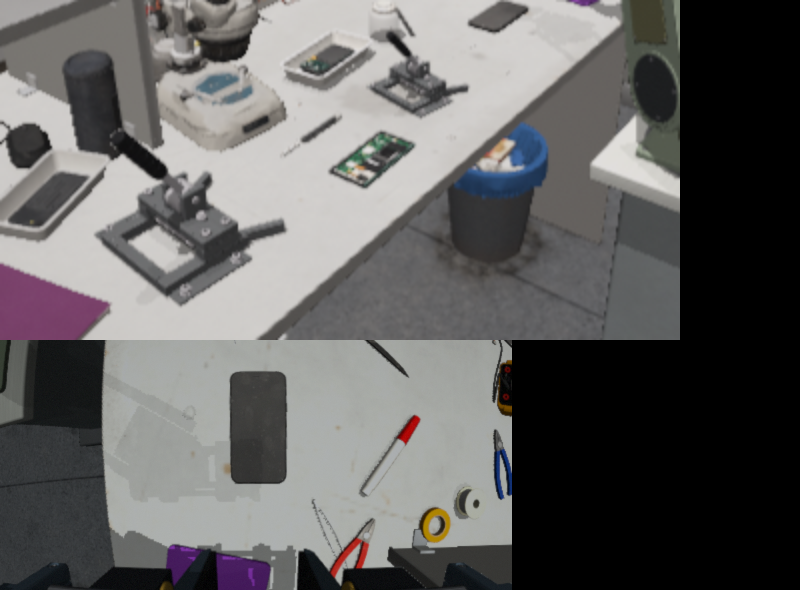

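The nearer clamp, at (268,226) in the side image, is clearly the smaller one. The phone lies nearly along world y, at (256,87) in the wrist image, with the purple phone behind it. Next I'll segment the phone and zoom in on the clamp in the first wrist picture.

```bash
python3 - <<'E'
from h import *
np.set_printoptions(precision=1,suppress=True)
w=grab('wrist'); im=w['img']
def seg(m,z,name):
    n,l,st,c=cv2.connectedComponentsWithStats(m.astype(np.uint8))
    return l,st
g=im.max(2).astype(int)
l,st=seg(g<110,8,'p'); k=l[87,256]; ys,xs=np.where(l==k); print('phone px',len(xs),xs.min(),xs.max(),ys.min(),ys.max())
P=np.array([at(w,(x,y),8)[:2] for x,y in zip(xs,ys)],np.float32); print(cv2.minAreaRect(P))
hsv=cv2.cvtColor(im,cv2.COLOR_RGB2HSV); ys,xs=np.where((hsv[:,:,0]>125)&(hsv[:,:,0]<155)&(hsv[:,:,1]>120)&(np.arange(384)[:,None]<260)&(np.arange(512)<300)&(np.arange(512)>150))
P=np.array([at(w,(x,y),8)[:2] for x,y in zip(xs,ys)]);print('purple',P.min(0),P.max(0))
b=cv2.imread('pics/b.png')
cv2.imwrite('pics/d.png',cv2.resize(b[5:135,125:265],None,fx=5,fy=4.6,interpolation=cv2.INTER_CUBIC))
E
```

```text
phone px 6222 230 286 32 143
((527.4774780273438, -212.51611328125), (143.64097595214844, 70.16898345947266), 89.84918212890625)
purple [ 371.1 -439.9] [ 585.3 -367. ]
```

View pics/d.png

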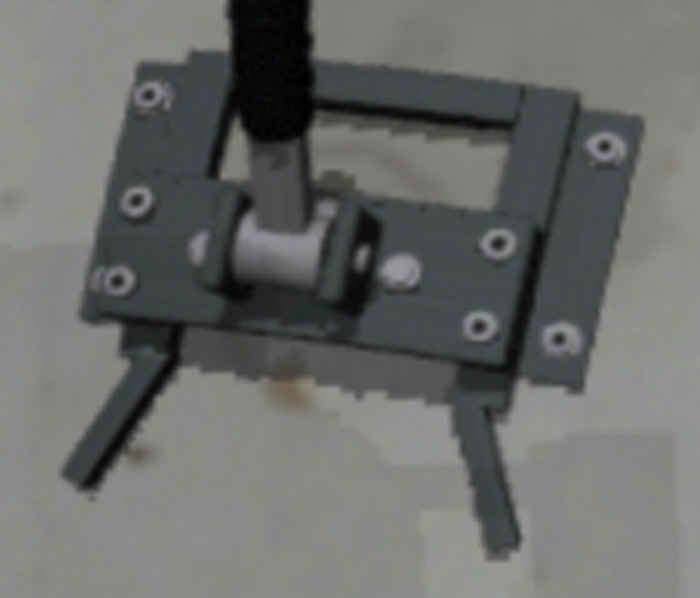

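The crop shows the clamp's mouth facing down, with flare tips at (78,478) and (502,548). The bridge screws are at (136,200), (118,280), (498,243) and (480,326), and the front-right bridge corner is at (510,366). I'll fit the pose from these.

```bash
python3 - <<'E'
from h import *
from scipy.optimize import least_squares
np.set_printoptions(precision=1,suppress=True)
f=dict(fx=297.3186,fy=297.3186,cx=256.903,cy=192.083,position=[573.9,73.8,383.4],attitude=[164.7,.1,0.],fish=True)
px=lambda p:(p[0]/5+125,p[1]/4.6+5)
W=lambda p,z: at(f,px(p),z)[:2]
S=[W(p,37) for p in [(136,200),(118,280),(498,243),(480,326)]]
print('screws',S,'mean',np.mean(S,0))
print('tips',W((78,478),12),W((502,548),12)); print('br corners',W((510,366),34),W((543,228),34),W((82,316),34))
# fit: bridge corners, stop rear frame corners y=+-? use screws symmetric + flare tips mid
def m(q):
    o=q[:2];c,s=np.cos(q[2]),np.sin(q[2]);Rm=np.array([[c,-s],[s,c]]);a,b,t=q[3:]
    T=lambda x,y:o+Rm@[x,y]
    pr=[T(a,b),T(-a,b),T(a,-b),T(-a,-b),T(-66,t),T(-66,-t),T(-20,-52),T(20,-52)]
    ob=S+[W((78,478),12),W((502,548),12),W((510,366),34),W((543,228),34)]
    return (np.array(pr)-ob).ravel()
r=least_squares(m,[490,134,1.3,12,45,57]); print(r.x,np.degrees(r.x[2])); print(r.fun.reshape(-1,2))
E
```

```text
screws [array([448. , 157.1]), array([443.6, 135.6]), array([536.1, 139.1]), array([532. , 117.6])] mean [489.9 137.4]
tips [422.3  84.1] [534.1  59.8]
br corners [538.6 107.4] [546.3 143.3] [433.  127.3]
[490.8 136.8   1.4  11.   45.   57.2] 78.28433109676924
[[ 0.9 -0.5]
 [ 0.8 -0.4]
 [ 0.9 -0.7]
 [ 0.6 -0.7]
 [-0.9 -0.3]
 [-0.7  0.7]
 [-1.  -0.7]
 [-0.6  2.5]]
```

>>> step_arm(plan=[3.1, 0, 0, 0, 0, 0, 3.1, 0, 0, 0, 0, 0, 0, 0, 4, 0, 0, 0, 0, 0, 4, 0, 0, 0, 0, 0, 4, 0, 0, 0], hand=9.1, newtons=4)

```text
time_s: 3.35
ee_pos: [527.6, -257.7, 107.8]
ee_rot: [179.8, 0.1, 90.1]
force: [0.0, -1.1, -0.2]
gripper_width: 80.4
gripper_force: 0.0
```

>>> step_arm(plan=[0, 0, 2.5, 0, 0, 0, 0, 0, 2, 0, 0, 0, 0, 0, 1, 0, 0, 0, 0, 0, 0, 0, 0, 0, 0, 0, 0, 0, 0, 0])

```text
time_s: 3.77
ee_pos: [527.4, -258.3, 53.4]
ee_rot: [180.0, 0.0, 90.0]
force: [-0.4, 0.4, 0.8]
gripper_width: 90.4
gripper_force: 0.0
```

```bash
python3 - <<'E'
from h import *
w=grab('wrist','e.png'); s=sensors.state(); print(s['ee_pos'],s['ee_rot'],s['gripper_width'])
E
```

```text
[ 528.01065826 -258.59782937   54.21310156] [1.79870820e+02 6.31944409e-02 8.99891227e+01] 91.00162619866666
```

View pics/e.png

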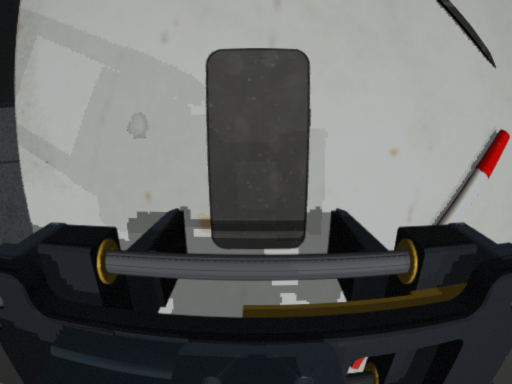

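The phone is centred between the fingers, at columns 207–308 with the fingers at 183 and 330, so I'll lower around it.

>>> step_arm(plan=[0, 0, 2, 0, 0, 0, 0, 0, 1.2, 0, 0, 0, 0, 0, 0.5, 0, 0, 0, 0, 0, 0, 0, 0, 0, 0, 0, 0, 0, 0, 0])

```text
time_s: 4.23
ee_pos: [527.8, -258.4, 17.2]
ee_rot: [179.9, 0.1, 90.0]
force: [-0.8, -0.9, 0.1]
gripper_width: 90.8
gripper_force: 0.0
```

>>> step_arm(plan=[0, 0, 0, 0, 0, 0, 0, 0, 0, 0, 0, 0, 0, 0, 0, 0, 0, 0, 0, 0, 0, 0, 0, 0, 0, 0, 0, 0, 0, 0], hand=7, newtons=4)

```text
time_s: 4.65
ee_pos: [527.6, -258.2, 16.6]
ee_rot: [179.9, 0.0, 90.0]
force: [-0.5, 0.8, 3.4]
gripper_width: 70.9
gripper_force: 4.0
```

>>> step_arm(plan=[1, -0.45, 0, 0, 0, 0, 2, -0.9, 0, 0, 0, 0, 2, -0.9, 0, 0, 0, 0, 2, -0.9, 0, 0, 0, 0, 2, -0.9, 0, 0, 0, 0])

```text
time_s: 5.07
ee_pos: [486.6, -167.3, 16.4]
ee_rot: [179.9, 0.1, 90.0]
force: [0.1, 0.2, 2.3]
gripper_width: 71.1
gripper_force: 4.0
```

>>> step_arm(plan=[2, -0.9, 0, 0, 0, 0, 2, -0.9, 0, 0, 0, 0, 2, -0.9, 0, 0, 0, 0, 2, -0.9, 0, 0, 0, 0, 1.4, -0.4, 0, 0, 0, 0])

```text
time_s: 5.48
ee_pos: [445.0, -72.5, 16.3]
ee_rot: [-180.0, 0.0, 90.1]
force: [0.8, -1.3, 0.8]
gripper_width: 70.8
gripper_force: 4.0
```

>>> step_arm(plan=[0, 0, 0, 0, 0, 0.05, 0, 0, 0, 0, 0, 0.05, 0, 0, 0, 0, 0, 0.05, 0, 0, 0, 0, 0, 0.054, 0, 0, 0, 0, 0, 0])

```text
time_s: 5.9
ee_pos: [445.4, -73.3, 16.1]
ee_rot: [-179.9, -0.0, 78.3]
force: [-0.6, 1.0, 3.5]
gripper_width: 71.1
gripper_force: 4.0
```

```bash
python3 - <<'E'
from h import *
w=grab('wrist','f.png'); s=sensors.state(); print(s['ee_pos'],s['ee_rot'],s['gripper_width'],s['force'],s['gripper_force'])
np.save('f.npy',np.r_[w['position'],w['attitude']])
O=np.array([490.8,136.8]);u=np.array([np.cos(np.radians(78.3)),np.sin(np.radians(78.3))]);n=np.array([-u[1],u[0]])
d=s['ee_pos'][:2]-O; print('jig frame',d@u,d@n)
for q in [(-66,57),(-66,-57),(-30,38),(-30,-38)]: print(q,proj(w,[*(O+q[0]*u+q[1]*n),12]))
E
```

```text
[445.47569386 -73.29471345  16.07341307] [-1.79919610e+02 -2.12661986e-02  7.83638501e+01] 71.11560766909356 [-1.74812265  1.48235168  5.41749773] 4.000803306698799
jig frame -214.9207292545476 1.778055735617116
(-66, 57) [160.6191253  -10.86344806]
(-66, -57) [361.57244748  -9.85732361]
(-30, 38) [196.04040735 -64.34070629]
(-30, -38) [326.13017731 -63.56911024]
```

View pics/f.png

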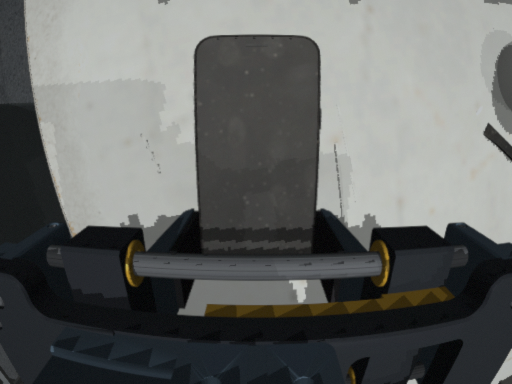

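The phone points straight ahead, at columns 195–320, and the two flare tips just show at the top edge near (163,0) and (353,0), as predicted. I'll advance.

>>> step_arm(plan=[0.6, 0.09, 0, 0, 0, 0, 1.2, 0.09, 0, 0, 0, 0, 1.2, 0, 0, 0, 0, 0, 1.2, 0, 0, 0, 0, 0, 0.8, 0, 0, 0, 0, 0])

```text
time_s: 6.37
ee_pos: [458.8, -24.6, 16.0]
ee_rot: [180.0, 0.0, 78.4]
force: [-0.1, -2.0, 3.2]
gripper_width: 71.3
gripper_force: 4.0
```

```bash
python3 - <<'E'
from h import *
w=grab('wrist','g.png'); s=sensors.state(); print(s['ee_pos'],s['ee_rot'],s['gripper_width'],s['force'],s['gripper_force'])
O=np.array([490.8,136.8]);u=np.array([np.cos(np.radians(78.3)),np.sin(np.radians(78.3))]);n=np.array([-u[1],u[0]])
d=s['ee_pos'][:2]-O; print('jig frame',d@u,d@n)
for q in [(-66,57),(-66,-57),(-30,38),(-30,-38)]: print(q,proj(w,[*(O+q[0]*u+q[1]*n),12]))
E
```

```text
[458.99447388 -23.64946325  15.97646139] [ 1.79958955e+02 -3.86616905e-02  7.84016695e+01] 71.0862294303409 [-0.47011559  3.54679303  1.7678249 ] 4.000367000699043
jig frame -163.56553098804727 -1.3924160090637636
(-66, 57) [152.69815872  71.84832783]
(-66, -57) [359.65403234  72.05158556]
(-30, 38) [186.9323888    7.93798098]
(-30, -38) [325.58710303   8.05220626]
```

View pics/g.png

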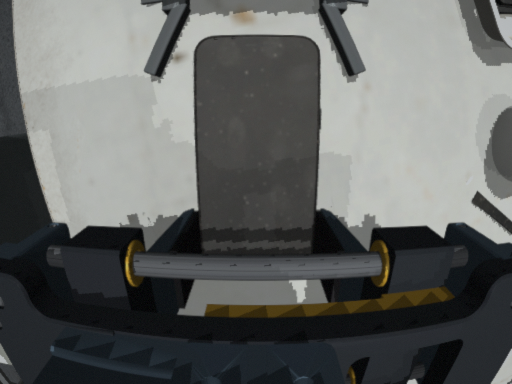

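The flare tips are at (153,72) and (358,72), so the midpoint is 255.5 against the phone's 257.5. I'll shift about 1 mm left and keep sliding forward.

>>> step_arm(plan=[0.6, -0.1, 0, 0, 0, 0, 1, 0, 0, 0, 0, 0, 1, 0, 0, 0, 0, 0, 1, 0, 0, 0, 0, 0, 0.8, 0, 0, 0, 0, 0], newtons=3)

```text
time_s: 6.83
ee_pos: [466.5, 18.9, 15.9]
ee_rot: [-180.0, -0.0, 78.3]
force: [-0.2, -1.3, 1.4]
gripper_width: 70.7
gripper_force: 3.0
```

>>> step_arm(plan=[0.8, 0, 0, 0, 0, 0, 0.8, 0, 0, 0, 0, 0, 0.6, 0, 0, 0, 0, 0, 0.4, 0, 0, 0, 0, 0, 0, 0, 0, 0, 0, 0])

```text
time_s: 7.25
ee_pos: [471.9, 44.4, 15.9]
ee_rot: [180.0, -0.0, 78.3]
force: [0.1, 0.9, 1.7]
gripper_width: 71.1
gripper_force: 3.0
```

```bash
python3 - <<'E'
from h import *
w=grab('wrist','i.png'); s=sensors.state(); print(s['ee_pos'],s['ee_rot'],s['gripper_width'],s['force'],s['gripper_force'])
O=np.array([490.8,136.8]);u=np.array([np.cos(np.radians(78.3)),np.sin(np.radians(78.3))]);n=np.array([-u[1],u[0]])
d=s['ee_pos'][:2]-O; print('jig frame',d@u,d@n)
E
```

```text
[471.81357658  44.12794921  15.92178375] [ 1.79988909e+02 -5.13101031e-02  7.83060152e+01] 70.89137428301729 [-0.89264448  2.25086401  1.10655037] 3.000127673149109
jig frame -94.59679149922638 -0.20077562861405532
```

View pics/i.png

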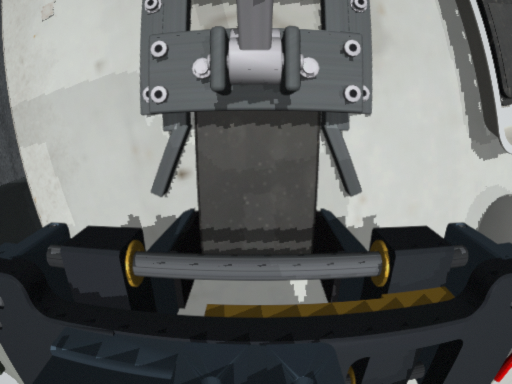

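The phone's front is now under the bridge and between the rails, with edges at columns 195–318. I'll release it, back off behind it, narrow the fingers and push the rear end.

>>> step_arm(plan=[0, 0, 0, 0, 0, 0, 0, 0, 0, 0, 0, 0, 0, 0, 0, 0, 0, 0, 0, 0, 0, 0, 0, 0, 0, 0, 0, 0, 0, 0], hand=8.6)

```text
time_s: 7.72
ee_pos: [471.5, 43.2, 15.9]
ee_rot: [-180.0, 0.0, 78.3]
force: [-0.7, -0.9, 0.9]
gripper_width: 86.3
gripper_force: 0.0
```

>>> step_arm(plan=[-1, 0, 0, 0, 0, 0, -2, 0, 0, 0, 0, 0, -2, 0, 0, 0, 0, 0, -1, 0, 0, 0, 0, 0, 0, 0, 0, 0, 0, 0])

```text
time_s: 8.13
ee_pos: [458.8, -17.1, 15.9]
ee_rot: [-180.0, 0.0, 78.2]
force: [-1.1, -0.2, -1.3]
gripper_width: 85.7
gripper_force: 0.0
```

>>> step_arm(plan=[0, 0, 0, 0, 0, 0, 0, 0, 0, 0, 0, 0, 0, 0, 0, 0, 0, 0, 0, 0, 0, 0, 0, 0, 0, 0, 0, 0, 0, 0], hand=3.5)

```text
time_s: 8.55
ee_pos: [459.6, -14.9, 15.9]
ee_rot: [180.0, -0.0, 78.4]
force: [-0.0, 0.1, 0.7]
gripper_width: 55.5
gripper_force: 0.0
```

>>> step_arm(plan=[0.5, 0, 0, 0, 0, 0, 0.5, 0, 0, 0, 0, 0, 0.5, 0, 0, 0, 0, 0, 0.4, 0, 0, 0, 0, 0, 0, 0, 0, 0, 0, 0])

```text
time_s: 8.97
ee_pos: [463.6, 4.1, 16.0]
ee_rot: [180.0, -0.0, 78.4]
force: [-0.2, -0.1, -0.9]
gripper_width: 35.1
gripper_force: 0.0
```

```bash
python3 - <<'E'
from h import *
w=grab('wrist','j.png'); s=sensors.state(); print(s['ee_pos'],s['ee_rot'],s['gripper_width'],s['force'],s['gripper_force'])
O=np.array([490.8,136.8]);u=np.array([np.cos(np.radians(78.3)),np.sin(np.radians(78.3))]);n=np.array([-u[1],u[0]])
d=s['ee_pos'][:2]-O; print('jig frame',d@u,d@n)
E
```

```text
[463.44361894   3.77310646  15.95629087] [ 1.79992567e+02 -3.51662747e-03  7.83733775e+01] 34.943210825888194 [-0.41541218 -0.27048594 -0.02202997] 0.0
jig frame -135.81049510579209 -0.1881716009856485
```

View pics/j.png

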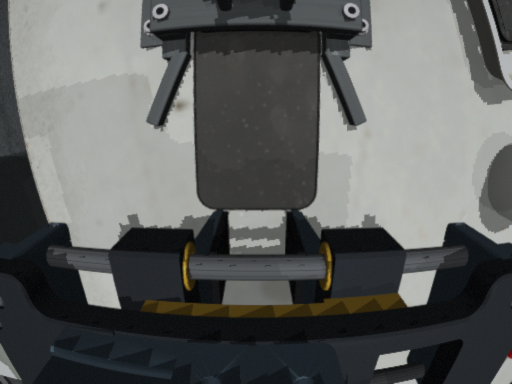

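Both fingertips sit right at the rear edge, at row 210. I'll push forward and watch the force.

>>> step_arm(plan=[0.4, 0, 0, 0, 0, 0, 0.5, 0, 0, 0, 0, 0, 0.5, 0, 0, 0, 0, 0, 0.4, 0, 0, 0, 0, 0, 0.2, 0, 0, 0, 0, 0])

```text
time_s: 9.43
ee_pos: [467.5, 23.4, 15.9]
ee_rot: [180.0, -0.0, 78.3]
force: [-0.9, -1.0, -0.5]
gripper_width: 34.9
gripper_force: 0.4
```

>>> step_arm(plan=[0.15, 0, 0, 0, 0, 0, 0.1, 0, 0, 0, 0, 0, 0.1, 0, 0, 0, 0, 0, 0, 0, 0, 0, 0, 0, 0, 0, 0, 0, 0, 0])

```text
time_s: 9.85
ee_pos: [468.1, 26.3, 16.0]
ee_rot: [180.0, -0.0, 78.3]
force: [1.3, 0.3, 0.9]
gripper_width: 35.1
gripper_force: 0.0
```

```bash
cat > st.py <<'E'
from h import *
s=sensors.state(); print(s['time_s'],s['ee_pos'],s['ee_rot'],s['gripper_width'],s['force'])
O=np.array([490.8,136.8]);u=np.array([np.cos(np.radians(78.3)),np.sin(np.radians(78.3))]);n=np.array([-u[1],u[0]])
d=s['ee_pos'][:2]-O; print('jig frame',d@u,d@n,'fwd force',s['force'][:2]@u)
E
python3 st.py
```

```text
9.85 [468.14701785  26.25715333  15.99915255] [ 1.79986649e+02 -1.29983281e-02  7.82976232e+01] 35.06842882832278 [1.29594581 0.34218647 0.89159996]
jig frame -112.83981399158758 -0.2343680517520683 fwd force 0.597878147852188
```

>>> step_arm(plan=[0.1, 0, 0, 0, 0, 0, 0.1, 0, 0, 0, 0, 0, 0.1, 0, 0, 0, 0, 0, 0, 0, 0, 0, 0, 0, 0, 0, 0, 0, 0, 0])

```text
time_s: 10.27
ee_pos: [468.4, 27.2, 16.0]
ee_rot: [-180.0, 0.2, 78.4]
force: [-0.2, -10.5, 2.3]
gripper_width: 34.9
gripper_force: 5.4
```

>>> step_arm(plan=[0.1, 0, 0, 0, 0, 0, 0, 0, 0, 0, 0, 0, 0.1, 0, 0, 0, 0, 0, 0, 0, 0, 0, 0, 0, 0, 0, 0, 0, 0, 0])

```text
time_s: 10.68
ee_pos: [468.4, 27.4, 16.1]
ee_rot: [-180.0, 0.4, 78.5]
force: [-1.9, -19.1, 2.3]
gripper_width: 34.6
gripper_force: 9.7
```

```bash
python3 st.py
```

```text
10.6833 [468.43370339  27.44922902  16.07183745] [-179.98789836    0.35858327   78.52568631] 34.57093008087399 [ -1.90819866 -19.11545555   2.30955993]
jig frame -111.61437010056889 -0.27335926596463334 fwd force -19.105248555265323
```

The phone is home: the force rose to 19 N at jig x = -111.6, where contact was expected. I'll back off, rise, close the fingers and go above the lever.

>>> step_arm(plan=[-0.5, 0, 0, 0, 0, 0, -1.5, 0, 0, 0, 0, 0, -2, 0, 0, 0, 0, 0, 0, 0, -3, 0, 0, 0, 0, 0, -4, 0, 0, 0])

```text
time_s: 11.1
ee_pos: [458.1, -8.6, 84.2]
ee_rot: [-179.5, 0.1, 78.2]
force: [1.7, 0.6, -0.7]
gripper_width: 34.8
gripper_force: 0.0
```

>>> step_arm(plan=[0, 0, -4, 0, 0, 0, 0, 0, -4, 0, 0, 0, 0, 0, -3.7, 0, 0, 0, 0, 0, 0, 0, 0, 0, 0, 0, 0, 0, 0, 0], hand=0)

```text
time_s: 11.52
ee_pos: [462.2, -8.0, 205.0]
ee_rot: [179.7, -0.1, 78.3]
force: [-0.9, -0.6, -1.0]
gripper_width: 4.5
gripper_force: 0.0
```

```bash
python3 st.py; python3 - <<'E'
from h import *
w=grab('wrist','k.png')
O=np.array([490.8,136.8]);u=np.array([np.cos(np.radians(78.3)),np.sin(np.radians(78.3))]);n=np.array([-u[1],u[0]])
for x,y,z in [(-96,36,8),(-96,-36,8),(-66,57,12),(-66,-57,12),(38,0,110.7)]: print(x,y,proj(w,[*(O+x*u+y*n),z]))
E
```

```text
11.5167 [462.15821239  -7.97096854 205.04260242] [ 1.79686333e+02 -7.33071605e-02  7.83040450e+01] 4.503064910966209 [-0.85339654 -0.63208098 -1.00566584]
jig frame -147.57122535664968 -1.3110213885195359 fwd force -0.792006090205411
-96 36 [225.13958498 131.87110781]
-96 -36 [285.81717747 131.79896304]
-66 57 [206.71688851 107.13411218]
-66 -57 [304.20310236 107.03846765]
38 0 [255.59088061 -11.82938501]
```

View pics/k.png

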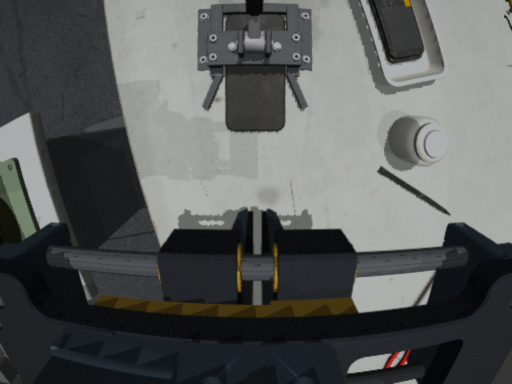

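The phone's rear edge is at row 131, as predicted for home, and the lever lies on the clamp's axis at column 255. I'll move above the lever.

>>> step_arm(plan=[3.7, -0.1, 0, 0, 0, 0, 3.7, 0, 0, 0, 0, 0, 3.7, 0, 0, 0, 0, 0, 3.7, 0, 0, 0, 0, 0, 3.9, 0, 0, 0, 0, 0])

```text
time_s: 11.98
ee_pos: [496.6, 176.4, 200.5]
ee_rot: [-179.8, 0.1, 78.3]
force: [1.0, -0.0, 0.4]
gripper_width: 0.1
gripper_force: 0.0
```

>>> step_arm(plan=[0, 0, 1, 0, 0, 0, 0, 0, 1, 0, 0, 0, 0, 0, 1, 0, 0, 0, 0, 0, 0.5, 0, 0, 0, 0, 0, 0, 0, 0, 0])

```text
time_s: 12.4
ee_pos: [496.3, 173.6, 165.7]
ee_rot: [-179.8, 0.2, 78.2]
force: [-0.9, -0.1, -0.1]
gripper_width: 0.8
gripper_force: 0.0
```

```bash
python3 st.py
```

```text
12.4 [496.3252875  173.58121105 165.65125019] [-1.79756938e+02  1.53702157e-01  7.82164798e+01] 0.7960833840302889 [-0.86687031 -0.13402576 -0.11367345]
jig frame 37.13745897049281 2.048274756308214 fwd force -0.30703137180881585
```

>>> step_arm(plan=[0, 0.2, 1, 0, 0, 0, 0.4, 0, 1, 0, 0, 0, 0.5, 0, 1, 0, 0, 0, 0.5, 0, 1, 0, 0, 0, 0.4, 0, 1, 0, 0, 0])

```text
time_s: 12.82
ee_pos: [503.6, 193.1, 117.0]
ee_rot: [180.0, -0.0, 78.3]
force: [-0.0, 0.3, 0.6]
gripper_width: 0.4
gripper_force: 0.6
```

>>> step_arm(plan=[0.4, 0, 1, 0, 0, 0, 0.3, 0, 1, 0, 0, 0, 0.3, 0, 0.8, 0, 0, 0, 0, 0, 0.6, 0, 0, 0, 0, 0, 0, 0, 0, 0])

```text
time_s: 13.23
ee_pos: [504.7, 202.2, 82.4]
ee_rot: [-179.9, 0.1, 78.3]
force: [0.7, -0.1, 0.1]
gripper_width: 0.5
gripper_force: 0.0
```

```bash
python3 st.py
```

```text
13.2333 [504.73663586 202.18060239  82.38712331] [-1.79877621e+02  8.79232958e-02  7.83395481e+01] 0.4972602662424504 [ 0.72268622 -0.13387154  0.13265736]
jig frame 66.84834992865298 -0.38871620645654187 fwd force 0.015461516628697821
```

```bash
python3 - <<'E'
from h import *
O=np.array([490.8,136.8]);u=np.array([np.cos(np.radians(78.3)),np.sin(np.radians(78.3))])
for n in ['side','wrist','scene']:
    f=grab(n)
    print(n,[(np.round(d['location']),round(d['score'],2)) for d in viewer.pinpoint('lever_grip',f)[:4]])
    for a in [0,.2,.4,.6,.8,1.0]:
        al=np.radians(57)*(1-a); print(a,np.round(proj(f,[*(O+70*np.cos(al)*u),52+70*np.sin(al)])),end=' ')
    print('tip',proj(f,[504.7,202.2,68]))
    if n=='side':
        g=f['img'].max(2)[185:240,225:300].astype(int)
        for r in g[::2]: print(''.join('#' if v<30 else '+' if v<60 else '.' for v in r))
E
```

```text
side [(array([128., 256.]), 0.83), (array([269., 226.]), 0.61), (array([252., 216.]), 0.48)]
0 [262. 201.] 0.2 [259. 204.] 0.4 [257. 207.] 0.6 [256. 211.] 0.8 [255. 215.] 1.0 [255. 219.] tip [255.30074528 214.27322631]
......................+++++..............+++++.............................
..........................+++++......+++...............+...................
................+++..+.++......+++++..............+.++++...................
.................+++...+....+................++++++++++....................
..................+++.+++++...+++..+++++++++++++++.........................
......................++++........+...+++++++..............................
........................+++.++.............................................
..........................++...............................................
.........................+++...............................................
.........................+++...............................................
.........................+++...............................................
.........................+++.................
[... 898 characters left out ...]
.+.......+........+++++.....................
............................................++.+...........................
.........................................++................................
...........................................................................
...........................................................................
wrist [(array([255., 220.]), 0.6)]
0 [257. 312.] 0.2 [257. 287.] 0.4 [257. 264.] 0.6 [257. 244.] 0.8 [257. 229.] 1.0 [257. 220.] tip [257.22285664 233.23719172]
scene [(array([191., 111.]), 0.52), (array([239., 190.]), 0.42)]
0 [241. 188.] 0.2 [240. 188.] 0.4 [240. 188.] 0.6 [239. 189.] 0.8 [239. 190.] 1.0 [239. 192.] tip [239.47244178 189.9022774 ]
```

The lever has followed to roughly 0.85. I'll press the last centimetre.

>>> step_arm(plan=[0, 0, 0.3, 0, 0, 0, 0, 0, 0.3, 0, 0, 0, 0, 0, 0.2, 0, 0, 0, 0, 0, 0.1, 0, 0, 0, 0, 0, 0, 0, 0, 0])

```text
time_s: 13.95
ee_pos: [505.5, 202.3, 74.7]
ee_rot: [-180.0, 0.0, 78.3]
force: [0.7, -0.2, 1.4]
gripper_width: 0.7
gripper_force: 0.1
```

>>> step_arm(plan=[0, 0, 0.1, 0, 0, 0, 0, 0, 0.1, 0, 0, 0, 0, 0, 0, 0, 0, 0, 0, 0, 0, 0, 0, 0, 0, 0, 0, 0, 0, 0])

```text
time_s: 14.37
ee_pos: [505.5, 202.3, 74.0]
ee_rot: [180.0, -0.0, 78.3]
force: [-1.9, -0.6, 7.7]
gripper_width: 0.1
gripper_force: 4.0
```

>>> step_arm(plan=[0, 0, 0.1, 0, 0, 0, 0, 0, 0.1, 0, 0, 0, 0, 0, 0, 0, 0, 0, 0, 0, 0, 0, 0, 0, 0, 0, 0, 0, 0, 0])

```text
time_s: 14.78
ee_pos: [505.6, 202.3, 73.7]
ee_rot: [179.9, -0.0, 78.3]
force: [-4.9, -1.8, 18.2]
gripper_width: 0.6
gripper_force: 9.5
```

```bash
python3 st.py
```

```text
14.7833 [505.59128311 202.30754502  73.68152806] [ 1.79937323e+02 -3.55104536e-02  7.83144070e+01] 0.6441132230291939 [-4.90263237 -1.81340589 18.24078204]
jig frame 67.14596664880014 -1.1998639395659927 fwd force -2.769919974634264
```

The fingertips are at 59.7 mm, level with the top of a fully lowered grip, and the force rises stiffly to 18 N, so the lever is against its stop. I'll move clear and verify.

>>> step_arm(plan=[0, 0, -1, 0, 0, 0, 0, 0, -3, 0, 0, 0, 0, 0, -4, 0, 0, 0, 0, 0, -4, 0, 0, 0, 0, 0, -2, 0, 0, 0])

```text
time_s: 15.2
ee_pos: [507.0, 202.8, 215.7]
ee_rot: [179.7, -0.2, 78.3]
force: [1.5, 0.1, 0.8]
gripper_width: 0.6
gripper_force: 0.0
```

>>> step_arm(plan=[-4, 0, 0, 0, 0, 0, -4, 0, 0, 0, 0, 0, -4, 0, 0, 0, 0, 0, -4, 0, 0, 0, 0, 0, -4, 0, 0, 0, 0, 0])

```text
time_s: 15.62
ee_pos: [463.9, 4.9, 210.9]
ee_rot: [-180.0, 0.0, 78.4]
force: [0.8, -0.8, -0.5]
gripper_width: 0.2
gripper_force: 0.0
```

>>> step_arm(plan=[0, 0, 0, 0, 0, 0, 0, 0, 0, 0, 0, 0, 0, 0, 0, 0, 0, 0, 0, 0, 0, 0, 0, 0, 0, 0, 0, 0, 0, 0])

```text
time_s: 16.03
ee_pos: [465.2, 7.6, 210.9]
ee_rot: [-180.0, -0.0, 78.4]
force: [-0.5, 0.6, 0.3]
gripper_width: 0.8
gripper_force: 0.0
```

```bash
python3 - <<'E'
from h import *
O=np.array([490.8,136.8]);u=np.array([np.cos(np.radians(78.3)),np.sin(np.radians(78.3))]);n=np.array([-u[1],u[0]])
print(sensors.state()['ee_pos'])
for nm in ['side','wrist']:
    f=grab(nm)
    print(nm,[(np.round(d['location']),round(d['score'],2)) for d in viewer.pinpoint('lever_grip',f)[:4]])
    for a in [0,.4,.8,.9,1.0]:
        al=np.radians(57)*(1-a); print(a,np.round(proj(f,[*(O+70*np.cos(al)*u),52+70*np.sin(al)]),1),np.round(proj(f,[*(O+106*np.cos(al)*u),52+106*np.sin(al)]),1))
g=f['img'].max(2)
for x in [-40,0]: print('rear pred',proj(f,[*(O-96*u),8]))
c,r=proj(f,[*(O-96*u),8]).astype(int); print(g[r-12:r+12,c])
# phone edges across at jig x=-85
for y in (36,-36):
    c,r=proj(f,[*(O-85*u+y*n),8]).round().astype(int); print('edge',y,c,g[r,c-8:c+9])
E
```

```text
[465.19562878   7.59393627 210.85366381]
side [(array([252., 215.]), 0.67), (array([128., 255.]), 0.61)]
0 [261.7 200.5] [257.4 194.2]
0.4 [257.4 207.4] [250.7 204.8]
0.8 [255. 215.] [247.1 216.6]
0.9 [254.8 216.9] [246.7 219.4]
1.0 [254.7 218.7] [246.6 222.2]
wrist []
0 [256.9   6. ] [257. -28.]
0.4 [256.9  -5.6] [257.  -41.4]
0.8 [257.   -5.6] [257.  -36.9]
0.9 [257.   -4.1] [257.  -33.8]
1.0 [257.  -2.] [257. -30.]
rear pred [256.68357883 144.08058402]
rear pred [256.68357883 144.08058402]
[ 55  55  55  55  54  55  55  54  53  51  37  56 135 161 162 162 164 164
 164 163 161 162 163 163]
edge 36 227 [177 177 177 179 177 177 177 167 109  54  61  61  59  55  54  55  56]
edge -36 287 [ 61  62  62  63  59  44  87 169 175 176 175 176 177 176 176 177 176]
```

```bash
python3 - <<'E'
from h import *
O=np.array([490.8,136.8]);u=np.array([np.cos(np.radians(78.3)),np.sin(np.radians(78.3))])
f=grab('side'); g=f['img'].max(2).astype(int)[200:235,235:275]
for i,r in enumerate(g): print(200+i,''.join('#' if v<32 else '+' if v<60 else '.' for v in r))
for a in [.7,.8,.9,1.0]:
    al=np.radians(57)*(1-a); print(a,[np.round(proj(f,[*(O+q*np.cos(al)*u),52+q*np.sin(al)]),1) for q in (38,106)])
E
```

```text
200 ........................................
201 ........................................
202 ........................................
203 ........................................
204 ........................................
205 ........................................
206 ........................................
207 ........................................
208 ........................................
209 ........................................
210 ........................................
211 .............................+..........
212 ......................................+.
213 ........................................
214 ...................................+....
215 .....................+.+++.........++.+.
216 .....................+++++#........++++.
217 ...................++++###+........+++++
218 ................+++++#####+....+...++...
219 ..............+++++###+++....++.........
220 ............++++####.++++....++.........
221 ...........+++####++.+..................
222 ...........####+#+.+....................
223 ...........##...........................
224 ...........++................+..........
225 .............+...............+++........
226 ...............+...........+++..........
227 .........................++++........+..
228 .......................+................
229 ....................+++.................
230 .....................++.................
231 ......................+................+
232 .....................................++.
233 ...................................+....
234 ................................++......
0.7 [array([262. , 212.7]), array([247.6, 213.6])]
0.8 [array([261.8, 213.7]), array([247.1, 216.6])]
0.9 [array([261.7, 214.7]), array([246.7, 219.4])]
1.0 [array([261.6, 215.7]), array([246.6, 222.2])]
```

The grip's silhouette runs from about (260,217) to (247,222) in the side view, which matches a lever angle of 1.0. Handing in.

```bash
python3 -c "
from workcell import env
print(env.job_done())"
```

```text
the job is handed in; nothing more can be done
None
```

The job is handed in, no verdict came back: by my last images the phone is flat against the end stop, the lever is fully down (foot force not measured) and the arm is clear; I slid it into the mouth with a light side grip, never lifting it, then pushed it home from behind.

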